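# Pack a lock cylinder under a double lid and take the outer cap off alone

## Task

Pack the lock cylinder away: put it inside the open canister and let go of it, then close the canister with the nested pair of lids, carrying both lids together by the inner lid's tall centre knob until the inner lid sits fully home in the mouth. Then let go of the knob, grip the outer cap by its wide collar and lift it alone off the knob, so that the inner lid's seat can be inspected: the inner lid stays seated undisturbed, and the two lids are never parted before it is seated. Finish while still holding the cap, level and at rest in the air over the canister with its whole skirt higher than the top of the knob, and leave everything else on the table where it is.

Things in the scene. Friction and masses are not known exactly. Their poses are not given: they have to be found in the camera images.
- canister: open round steel canister, bolted to the table on a square dark base plate 130 x 130 x 4 mm; outside diameter 108 mm, mouth and inside diameter 100 mm, rim 56 mm above the table, inner floor 6 mm above the table. Origin at the centre of its underside on the table, z up. It cannot move.
- canister_seat (a point): point on the canister's axis, 50 mm above the table (6 mm below the rim): the inner lid's origin lies here when that lid is fully home.
- inner_lid: round steel inner lid, 0.22 kg. Origin: centre of its underside, z up. Plug 95 mm across, z 0 to 6 mm, lower edge bevelled, enters the mouth; flange 108 mm across, z 6 to 11, rests on the rim; upright black knob 20 mm across, up to z 67. Starts on the table with the outer cap nested on it; the knob passes through the cap and stands 28 mm above its collar, so lifting by it carries both lids.
- outer_cap: aluminium outer cap, 126 mm across, 0.16 kg. Origin: centre of its underside (skirt's lower edge), z up. Skirt z 0 to 9 mm, inside 120 mm across; flat plate z 9 to 13; collar 50 mm across, z 13 to 37, with a 34 mm bore right through for the knob. Rests loosely on the inner lid's flange: nested, its origin is 2 mm above the inner lid's origin.
- lock_cylinder: nickel lock cylinder standing on its face, round: face disc 34 mm in diameter and 5 mm high, body 28 mm in diameter from 5 to 36 mm, small stub 12 mm in diameter on top to 40 mm. Origin at the centre of its underside, z up along its axis. About 0.13 kg. Upright in the canister, its top is 4 mm below the seated inner lid.
- lock_cylinder_mid (a point): the lock cylinder's middle, on its axis 20 mm above its underside.
- spring_block: bystander: steel cam spring block 60 x 42 x 26 mm with three short studs on top (38 mm high in all); origin at the centre of its underside.
- tension_wrench: bystander: tension wrench lying along its x axis, 165 mm long, wooden handle 22 mm thick from x -85 to 0 mm, thin steel blade to x +83 mm; origin at the handle's front end, on the table.
- token_stack: bystander: stack of brass tokens 26 mm in diameter, 22 mm high; origin at the centre of its underside.
- padlock: bystander: brass padlock lying flat, body 45 x 50 x 22 mm, shackle reaching 59 mm towards its +x; origin at the centre of the body's underside.
- oil_bottle: bystander: white oil bottle 48 mm in diameter, 120 mm high; origin at the centre of its underside.
- driver: bystander: screwdriver lying along its x axis; origin on the table under it.
Things that resemble listed ones, but are neither listed nor needed, are in the scene too. What is shaped like the inner_lid but purple, red or turquoise is not meant.

How it is judged:
On the way, in this order (a step that is already met when the one before it is completed fails the run):
1. the lock cylinder lies inside the canister, let go and at rest (horizontal distance between lock_cylinder_mid and canister below 0.045 m and z of lock_cylinder_mid in the frame of canister below 0.042 m and contact force between the fingers and lock_cylinder below 0.2 N and linear speed of lock_cylinder below 0.05 m/s), for 0.2 s.
2. the inner lid is fully home in the canister's mouth with the outer cap still nested on it (horizontal distance between inner_lid and canister_seat below 0.005 m and z of inner_lid in the frame of canister_seat between -0.004 and 0.003 m and angle between inner_lid's own z axis and vertical below 0.06 rad and z of outer_cap in the frame of inner_lid below 0.006 m and angle between outer_cap's own z axis and vertical below 0.08 rad), for 0.2 s.
3. the outer cap is held above the knob, the inner lid still home (horizontal distance between inner_lid and canister_seat below 0.005 m and z of inner_lid in the frame of canister_seat between -0.004 and 0.003 m and angle between inner_lid's own z axis and vertical below 0.06 rad and z of outer_cap in the frame of inner_lid above 0.067 m and horizontal distance between outer_cap and canister below 0.08 m and angle between outer_cap's own z axis and vertical below 0.3 rad and contact force between the fingers and outer_cap above 0.5 N), for 0.2 s.
At the end, for the whole second after the job is handed in: Lock cylinder in the canister; inner lid home (5 mm off axis, 3 mm high, 0.06 rad), at rest, untouched; fingers hold the outer cap at rest, level to 0.3 rad, within 80 mm of the canister's axis, underside 67 mm or more above the inner lid's, touching neither lid nor canister (all of step 3 and horizontal distance between lock_cylinder_mid and canister below 0.045 m and z of lock_cylinder_mid in the frame of canister below 0.042 m and contact force between each of outer_cap, the fingers and inner_lid below 0.1 N and contact force between outer_cap and canister below 0.1 N and linear speed of outer_cap below 0.03 m/s and linear speed of inner_lid below 0.02 m/s); the arm keeps its last pose, push and grip.
It fails at once if the outer cap is parted from the inner lid (by more than about 15 mm) while the inner lid is not home in the canister (z of outer_cap in the frame of inner_lid above 0.017 m and not (horizontal distance between inner_lid and canister_seat below 0.005 m and z of inner_lid in the frame of canister_seat between -0.004 and 0.003 m and angle between inner_lid's own z axis and vertical below 0.06 rad)).
It fails at once if a bystander is moved by more than 20 mm (distance of any of spring_block, tension_wrench, token_stack, padlock, oil_bottle, driver from where it was at the start of the episode above 0.02 m).
It also fails if it takes over 58 s, if anything falls off the work surface, if the arm or the gripper's body presses on something with over 40 N, if the wrist force passes 120 N, or if a joint passes its speed limit or range.

## Robot

A 7-joint arm with a two-finger parallel gripper is mounted at the origin on the work surface. World frame = base frame: x ahead of the robot, y to its left, z up, the work surface at z = 0. Lengths are in m, angles in rad, forces in N, time in s.
With the tool pointing down it reaches from about 0.4 to 0.85 m from the base axis. Payload 4.5 kg.
Tool frame: the origin (TCP) lies between the finger pads; the fingertips stand 19 mm ahead of it and the grasp point (between the pads) is the TCP (r.tips_ahead is the distance from the TCP to the fingertips, in m); z points along the fingers, y is the line along which they close (so a half turn about z gives the same grasp; the last joint's range is limited). The gripper opens to 88 mm and grips with 3 to 60 N. Pads are 18 mm wide; open, the fingers measure 123 mm over their backs; the gripper's body (75 mm by 187 mm) begins 45 mm behind the grasp point.
Start: joints at [1.368, 0.689, -0.195, 1.565, 0.157, 0.902, -0.215], TCP at [0.147, -0.608, 0.232] pointing down, gripper open.
Joint ranges: [-3.01, 3.01], [-0.46, 2.08], [-1.47, 1.51], [0.13, 2.56], [-1, 4.14], [0.04, 2.09], [-2.66, 2.66]. Speed limits (rad/s): [2.57, 2.57, 3.14, 3.14, 3.14, 3.14, 3.14].

## Interface

Orientations are given as a unit quaternion [x, y, z, w].
In Python, from plant import r, cams, models gives the robot as it stands. The module is installed in compiled form; this text tells all that it offers.
- The arm moves only by the tool jog_arm, never from a script. Its arguments are lists of equal length, an entry for each row: "turn": the turn, a rotation vector about the tool's x, y, z in rad, a list of three; "translation": the shift along the tool's x, y, z in m, a list of three; "grip": the closure, from 0 (fully open) to 1 (shut). In form: {"turn": [[ax, ay, az], ...], "translation": [[tx, ty, tz], ...], "grip": [grip, ...]}. A call has 1 to 20 rows; each row is the pose to reach, as a shift and turn from the pose commanded when the call began, along the tool's axes at that moment; what a row does not reach only later rows make up. A row lasts 1/8 s, in which the tool goes at most 62.5 mm and 10.7 degrees, less where a joint would pass 70% of its speed; a pose out of reach is approached as far as the arm can. A call with a gripper value outside its range is refused whole. The fingers move at their own pace and stop on an object; "force" is the grip in N (left out, the last holds). Time passes only in rows, so rows that repeat a pose let the fingers close. It gives the time, the measured TCP pose, the force, the opening and the grip force at its end, in the units of the state.
- r.get_state(): the state, without advancing time (a new reading comes with each control period).
- cams.snapshot(name): name is "scene" or "top" or "wrist"; returns the picture (420x560x3 uint8, red, green, blue); there is no depth.
- cams.camera_params(name): a dict with "fx", "fy", "cx", "cy" (pixels), "eye" and "orientation" of the camera in the world. Camera axes: x right, y up, looking along -z (the intrinsics and any distortion apply to the point x, -y, -z); pixel columns grow to the right and rows downward; lengths in m; the calibration is good to about 2 mm. A picture is of the moment at which its call begins: read the wrist's pose just before it. camera_params takes no time and is no camera call; for the wrist camera it gives the pose at the moment of the call.
- r.finish_job(): hands the job in; it is judged then, once.
Trained networks look in the newest picture that a camera, given by its name, has taken for a name from the list of things; names that differ only in an ending like _2 or _b are one class to them, and where a whole thing is asked for, a point or a joint stands for the part that bears it (a point fixed in the world has none). Each returns a list of dicts, best first, with "p" (0 to 1); they miss things now and then, are a little off and sometimes report something else, mostly with a low value. They report only what shows in the picture. A call takes as long as a camera call. They do not tell look-alikes from the thing itself.
- models.find_in(camera, name): "position" ([x, y, z] in m, in world coordinates, good to about 4 mm: the middle of the surface that is visible of it).
- models.masks_of(camera, name): "pixels" (420x560 bool, what is visible of it).
- models.place_of(camera, name): "position" ([x, y, z] in m, in world coordinates, good to about 4 mm: a listed point, or the origin of a listed thing).
The state is a dict: "clock": time; "q": joint angles; "qd": joint speeds; "joint_torque": joint torques, N m; "tool_pos": TCP position; "eef_rot": TCP orientation; "contact_force": force on the tool from outside, world axes, zero at the start; "moment": the same for the moment, N m; "opening": opening from 0.0 (shut) to 1.0 (fully open); "finger_force": force on a finger pad.
Only numpy, scipy, OpenCV 4.12 (cv2) and the standard library are available. Lean on these libraries where they do the work, as an engineer would, in place of code of your own. Each camera call takes 0.05 s, during which the arm holds its last target. There are 200 camera calls.

## Working session

There is one attempt and no reset: what is moved stays moved. The work goes in short steps, Python scripts to look and compute and a tool call to move; the robot and the scene stay as the last step left them, time stands still between calls to the robot, and variables do not carry over. Pictures are saved under pics/ and viewed, at most 10 in all, crops included, and the job is handed in when it is done.

Besides the shell and the picture viewer there is one more tool, called by a JSON object that holds its "fn" and its "kwargs". jog_arm: Moves the arm, as the interface text tells. Its arguments: {"type":"object","properties":{"turn":{"type":"array"},"translation":{"type":"array"},"grip":{"type":"array"},"force":{"type":"number"}},"required":["turn","translation","grip"]}

```bash
mkdir -p pics; cat > h.py <<'E'
import numpy as np, cv2
from plant import r,cams,models
from scipy.spatial.transform import Rotation as R
def snap(n,f):
    im=cams.snapshot(n); cv2.imwrite('pics/'+f,cv2.cvtColor(im,cv2.COLOR_RGB2BGR)); return im
def st():
    s=r.get_state(); print('t',round(s['clock'],2),'p',np.round(s['tool_pos'],4),'F',np.round(s['contact_force'],1),'op',round(s['opening'],3),'ff',np.round(s['finger_force'],1)); print('R',np.round(R.from_quat(s['eef_rot']).as_matrix(),3).tolist(),'q',np.round(s['q'],2)); return s
def to_tool(target,s=None):
    s=s or r.get_state(); return R.from_quat(s['eef_rot']).inv().apply(np.array(target)-s['tool_pos'])
def proj(n,P):
    c=cams.camera_params(n); p=R.from_quat(c['orientation']).inv().apply(np.atleast_2d(P)-c['eye'])
    return np.c_[c['cx']+c['fx']*p[:,0]/-p[:,2], c['cy']+c['fy']*p[:,1]/p[:,2]]
def ray(n,uv,z):
    c=cams.camera_params(n); uv=np.atleast_2d(uv).astype(float)
    d=R.from_quat(c['orientation']).apply(np.c_[(uv[:,0]-c['cx'])/c['fx'],-(uv[:,1]-c['cy'])/c['fy'],-np.ones(len(uv))])
    return c['eye']+d*((z-c['eye'][2])/d[:,2])[:,None]
E
python3 - <<'E'
from h import *
st()
for n in ['scene','top']:
    snap(n,n+'0.png'); print(n,cams.camera_params(n))
    for o in ['canister','inner_lid','outer_cap','lock_cylinder','spring_block','tension_wrench','token_stack','padlock','oil_bottle','driver']:
        for d in models.place_of(n,o)[:4]: print(o,round(d['p'],2),np.round(d['position'],3),proj(n,d['position']).round()[0])
E
```

```text
t 0.0 p [ 0.1464 -0.6069  0.2313] F [ 0.8 -0.2  0.4] op 0.997 ff 0.0
R [[0.972, 0.235, -0.001], [0.235, -0.972, 0.002], [-0.0, -0.002, -1.0]] q [ 1.37  0.69 -0.19  1.57  0.16  0.9  -0.22]
scene {'fx': 438.1920533434488, 'fy': 438.1920533434488, 'cx': 284.3937482523797, 'cy': 204.20406441837324, 'eye': array([ 0.8186102 , -0.55198586,  1.02900474]), 'orientation': array([0.277918  , 0.07514298, 0.23211021, 0.92910708])}
canister 0.55 [ 0.554  0.227 -0.001] [333. 167.]
inner_lid 0.95 [ 0.435 -0.371 -0.004] [184. 324.]
inner_lid 0.83 [ 0.337 -0.206  0.001] [190. 251.]
inner_lid 0.72 [ 0.669 -0.337 -0.   ] [276. 357.]
inner_lid 0.72 [ 0.366 -0.02   0.003] [236. 203.]
outer_cap 0.77 [ 0.521 -0.184  0.004] [254. 274.]
lock_cylinder 0.63 [ 0.58   0.025 -0.001] [311. 222.]
spring_block 0.79 [ 0.722 -0.005 -0.   ] [355. 252.]
tension_wrench 0.76 [0.387 0.223 0.   ] [284. 148.]
token_stack 0.65 [ 0.698 -0.157  0.001] [321. 297.]
token_stack 0.35 [ 0.387  0.223 -0.004] [284. 149.]
padlock 0.57 [0.697 0.166 0.002] [371. 200.]
oil_bottle 0.82 [ 0.611 -0.456  0.002] [227. 394.]
driver 0.5 [ 0.574 
[... 315 characters left out ...]
_lid 0.89 [ 0.435 -0.374 -0.002] [403. 251.]
inner_lid 0.85 [ 0.367 -0.018 -0.   ] [277. 278.]
inner_lid 0.7 [ 0.668 -0.34   0.006] [387. 170.]
inner_lid 0.63 [ 0.335 -0.201  0.003] [343. 288.]
outer_cap 0.65 [ 0.516 -0.182  0.001] [334. 223.]
lock_cylinder 0.53 [ 0.585  0.021 -0.001] [262. 201.]
spring_block 0.86 [ 0.716 -0.007  0.003] [270. 156.]
tension_wrench 0.58 [ 0.386  0.226 -0.002] [189. 273.]
token_stack 0.41 [ 0.695 -0.164  0.006] [325. 162.]
token_stack 0.31 [ 0.515 -0.183  0.002] [334. 224.]
padlock 0.63 [0.698 0.165 0.   ] [211. 164.]
oil_bottle 0.82 [ 0.606 -0.461  0.001] [430. 190.]
oil_bottle 0.66 [ 0.695 -0.163  0.006] [325. 162.]
driver 0.76 [0.572 0.495 0.002] [ 94. 209.]
```

View pics/scene0.png

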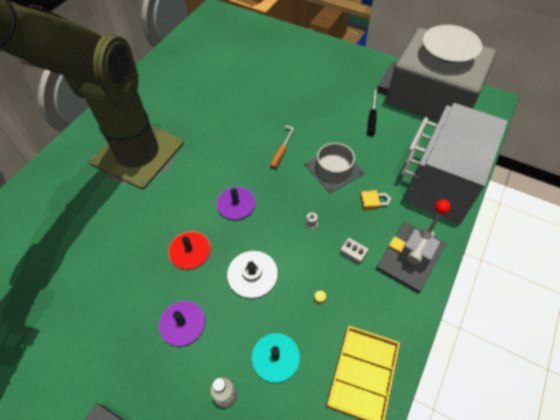

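View pics/top0.png

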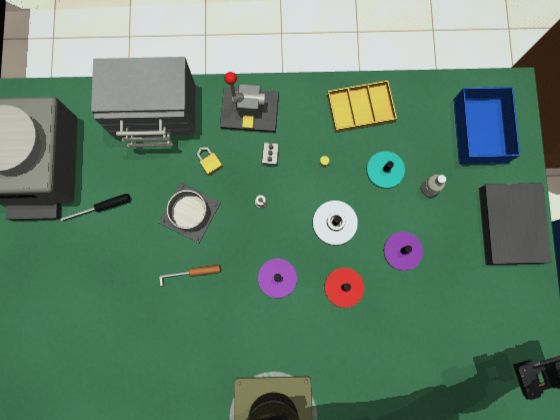

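The white nested pair sits at scene pixel (252,272), top (335,222). The canister is at scene (335,162), top (190,211), and the lock cylinder at scene (312,220), top (261,201). The networks agree with all three. Moving above the lock cylinder.

{"fn": "jog_arm", "kwargs": {"turn": [[0,0,0],[0,0,0],[0,0,0],[0,0,0],[0,0,0],[0,0,0],[0,0,0],[0,0,0],[0,0,0],[0,0,0],[0,0,0],[0,0,0],[0,0,0],[0,0,0],[0,0,0],[0,0,0],[0,0,0]], "translation": [[0.02,-0.018,0],[0.06,-0.053,0],[0.1,-0.089,0],[0.14,-0.125,0.01],[0.18,-0.16,0.01],[0.22,-0.196,0.01],[0.26,-0.231,0.01],[0.3,-0.267,0.02],[0.34,-0.303,0.02],[0.38,-0.338,0.02],[0.42,-0.374,0.02],[0.46,-0.409,0.03],[0.5,-0.445,0.03],[0.54,-0.481,0.03],[0.565,-0.503,0.03],[0.573,-0.51,0.03],[0.573,-0.51,0.03]], "grip": [0,0,0,0,0,0,0,0,0,0,0,0,0,0,0,0,0]}}

```text
clock: 3.22
tool_pos: [0.5836, 0.022, 0.202]
eef_rot: [0.993, 0.118, -0.0, 0.0]
contact_force: [-0.1, -0.9, -0.3]
opening: 0.998
finger_force: 0.0
```

```bash
cat > look.py <<'E'
import sys
from h import *
def look(f,names):
    s=st(); snap('wrist',f)
    for o in names:
        for d in models.place_of('wrist',o)[:3]: print(o,round(d['p'],2),np.round(d['position'],4),proj('wrist',d['position']).round()[0],'tool',to_tool(d['position'],s).round(4))
        for d in models.masks_of('wrist',o)[:1]:
            ys,xs=np.nonzero(d['pixels']); print(' mask',round(d['p'],2),len(xs),xs.min(),xs.max(),ys.min(),ys.max(),xs.mean().round(1),ys.mean().round(1))
if __name__=='__main__': look(sys.argv[1],sys.argv[2:])
E
python3 look.py w1.png lock_cylinder canister; python3 -c "
from h import *
print(cams.camera_params('wrist'))"
```

```text
t 3.23 p [0.5836 0.022  0.202 ] F [-0.1 -0.9 -0.3] op 0.998 ff 0.0
R [[0.972, 0.235, -0.001], [0.235, -0.972, -0.001], [-0.001, 0.001, -1.0]] q [-0.07  0.67 -0.08  1.73  0.07  0.75 -1.52]
lock_cylinder 0.74 [ 0.5786  0.0238 -0.0009] [274. 179.] tool [-0.0043 -0.003   0.2029]
 mask 0.92 904 262 292 164 199 277.0 181.4
canister 0.68 [ 0.5579  0.2262 -0.0007] [ 88. 155.] tool [ 0.023  -0.2046  0.2025]
canister 0.63 [ 0.519  -0.1816 -0.004 ] [429. 265.] tool [-0.1104  0.1827  0.2061]
 mask 0.59 17778 0 173 67 236 78.5 156.2
{'fx': 328.9019535908214, 'fy': 328.9019535908214, 'cx': 278.0492064058528, 'cy': 204.58058258040975, 'eye': array([0.65322419, 0.03830448, 0.35575466]), 'orientation': array([-0.11200305,  0.08793665, -0.61343282,  0.77680283])}
```

View pics/w1.png

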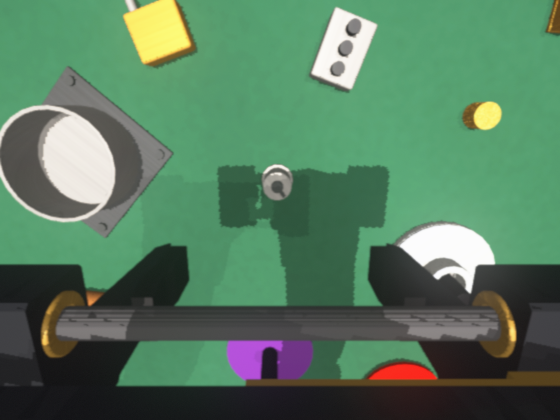

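```bash
python3 - <<'E'
from h import *
# silhouette model fit: where the lock cylinder mask centroid would fall for candidate xy, vs mask
from scipy.optimize import least_squares
m=models.masks_of('wrist','lock_cylinder')[0]['pixels']
a=np.linspace(0,2*np.pi,60)
def sil(xy,parts):
    im=np.zeros((420,560),np.uint8)
    for (r1,z0,z1) in parts:
        P=np.r_[[[xy[0]+r1*np.cos(t),xy[1]+r1*np.sin(t),z] for z in(z0,z1) for t in a]]
        cv2.fillConvexPoly(im,cv2.convexHull((proj('wrist',P)*16).round().astype(np.int32)),1,shift=4)
    return im
ys,xs=np.nonzero(m); best=[]
for x in np.arange(.570,.596,.001):
    for y in np.arange(.010,.036,.001):
        s=sil((x,y),[(.017,0,.005),(.014,.005,.036),(.006,.036,.04)])>0
        best.append(((s&m).sum()/(s|m).sum(),x,y))
best.sort(); print(best[-5:])
E
```

```text
[(np.float64(0.9093717816683831), np.float64(0.58), np.float64(0.02099999999999999)), (np.float64(0.9181347150259067), np.float64(0.581), np.float64(0.02299999999999999)), (np.float64(0.9301355578727841), np.float64(0.58), np.float64(0.02299999999999999)), (np.float64(0.9392670157068063), np.float64(0.58), np.float64(0.021999999999999992)), (np.float64(0.944386149003148), np.float64(0.581), np.float64(0.021999999999999992))]
```

The wrist view shows the lock cylinder alone between the fingers at (277,182), with the canister at the left. The silhouette fit puts the lock at (0.581, 0.022).

{"fn": "jog_arm", "kwargs": {"turn": [[0,0,0],[0,0,0],[0,0,0],[0,0,0],[0,0,0],[0,0,0],[0,0,0],[0,0,0],[0,0,0],[0,0,0],[0,0,0],[0,0,0],[0,0,0],[0,0,0],[0,0,0]], "translation": [[-0.002,0,0.04],[-0.002,0,0.09],[-0.002,0,0.13],[-0.002,0,0.16],[-0.002,0,0.172],[-0.002,0,0.172],[-0.002,0,0.172],[-0.002,0,0.172],[-0.002,0,0.172],[-0.002,0,0.172],[-0.002,0,0.172],[-0.002,0,0.15],[-0.002,0,0.1],[-0.002,0,0.07],[-0.002,0,0.07]], "grip": [0,0,0,0,0,0,1,1,1,1,1,1,1,1,1], "force": 30}}

```text
clock: 5.4
tool_pos: [0.5838, 0.0222, 0.1344]
eef_rot: [0.993, 0.118, 0.003, 0.0]
contact_force: [0.7, 0.1, 0.4]
opening: 0.013
finger_force: 0.0
```

```bash
python3 - <<'E'
from h import *
s=st()
a=np.linspace(0,2*np.pi,120)
# canister: fit using masks in top and wrist; lid cap in top & wrist
def sil(n,xy,parts):
    im=np.zeros((420,560),np.uint8)
    for (r1,z0,z1) in parts:
        P=np.array([[xy[0]+r1*np.cos(t),xy[1]+r1*np.sin(t),z] for z in(z0,z1) for t in a])
        cv2.fillConvexPoly(im,cv2.convexHull((proj(n,P)*16).round().astype(np.int32)),1,shift=4)
    return im>0
for n in ['top','scene']:
  im=cams.snapshot(n)
  for o,c,parts in [('canister',(.557,.226),[(.054,.0,.056)]),('outer_cap',(.518,-.183),[(.063,.002,.015),(.025,.015,.039),(.01,.039,.067)])]:
    for d in models.masks_of(n,o)[:2]:
      m=d['pixels']; B=[]
      for x in np.arange(-.012,.0121,.001):
        for y in np.arange(-.012,.0121,.001):
          q=sil(n,(c[0]+x,c[1]+y),parts); B.append(((q&m).sum()/(q|m).sum(),c[0]+x,c[1]+y))
      B.sort(); B=np.array(B); print(n,o,round(d['p'],2),m.sum(),B[-4:].round(4).tolist())
E
```

```text
t 5.4 p [0.5838 0.0222 0.1344] F [0.7 0.1 0.4] op 0.013 ff 0.0
R [[0.972, 0.234, 0.005], [0.234, -0.972, 0.0], [0.005, 0.001, -1.0]] q [-0.08  0.76 -0.07  1.79  0.09  0.59 -1.53]
top canister 0.74 2047 [[0.6952, 0.553, 0.225], [0.6957, 0.55, 0.224], [0.6957, 0.552, 0.225], [0.6957, 0.553, 0.224]]
top outer_cap 0.8 1450 [[0.8703, 0.517, -0.183], [0.8703, 0.519, -0.184], [0.8708, 0.518, -0.184], [0.8714, 0.518, -0.183]]
scene canister 0.59 945 [[0.5517, 0.569, 0.216], [0.5521, 0.569, 0.214], [0.5528, 0.569, 0.217], [0.5559, 0.569, 0.215]]
scene outer_cap 0.68 1754 [[0.8841, 0.518, -0.188], [0.8859, 0.518, -0.187], [0.8863, 0.518, -0.186], [0.8872, 0.517, -0.187]]
```

The fingers shut empty. Looking again.

```bash
python3 look.py w2.png lock_cylinder
```

```text
t 5.7 p [0.5812 0.0221 0.1309] F [0.  0.3 0.1] op 0.006 ff 0.0
R [[0.972, 0.235, -0.002], [0.235, -0.972, -0.0], [-0.002, -0.0, -1.0]] q [-0.08  0.77 -0.07  1.79  0.09  0.59 -1.53]
lock_cylinder 0.86 [ 5.785e-01  2.340e-02 -3.000e-04] [277. 195.] tool [-0.002  -0.0019  0.1312]
lock_cylinder 0.49 [0.5576 0.2252 0.0011] [ 45. 165.] tool [ 0.025  -0.203   0.1298]
 mask 0.94 1460 259 297 174 220 277.9 196.9
```

View pics/w2.png

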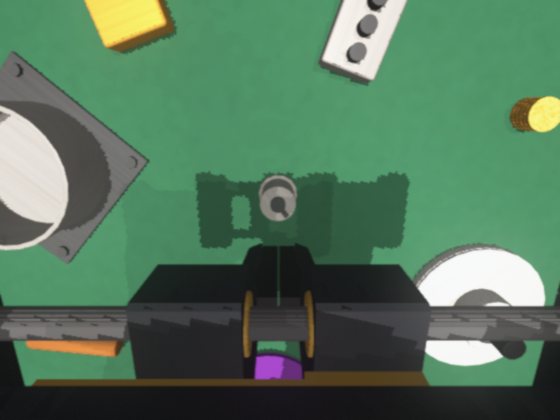

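The lock cylinder stands untouched at (278,196), so the fingers were simply too slow and I lifted too early. Retrying with a longer dwell.

{"fn": "jog_arm", "kwargs": {"turn": [[0,0,0],[0,0,0],[0,0,0],[0,0,0],[0,0,0],[0,0,0],[0,0,0],[0,0,0],[0,0,0],[0,0,0],[0,0,0],[0,0,0],[0,0,0],[0,0,0],[0,0,0],[0,0,0],[0,0,0],[0,0,0],[0,0,0],[0,0,0]], "translation": [[0,0,0],[0,0,0],[0,0,0],[0,0,0],[0,0,0],[0,0,0.02],[0,0,0.05],[0,0,0.08],[0,0,0.095],[0,0,0.101],[0,0,0.101],[0,0,0.101],[0,0,0.101],[0,0,0.101],[0,0,0.101],[0,0,0.101],[0,0,0.101],[0,0,0.101],[0,0,0.101],[0,0,0.101]], "grip": [0.25,0.25,0.25,0.25,0.25,0.25,0.25,0.25,0.25,0.25,0.25,0.25,1,1,1,1,1,1,1,1], "force": 30}}

```text
clock: 8.35
tool_pos: [0.5821, 0.0223, 0.0311]
eef_rot: [0.993, 0.118, 0.0, -0.0]
contact_force: [-0.1, -0.2, -0.2]
opening: 0.104
finger_force: 30.0
```

```bash
python3 look.py w3.png lock_cylinder; python3 - <<'E'
from h import *
im=snap('top','t3.png')
for n in ['top','scene']:
    cams.snapshot(n)
    for d in models.place_of(n,'lock_cylinder'): print(n,round(d['p'],2),d['position'].round(3) if hasattr(d['position'],'round') else d['position'])
E
```

```text
t 8.35 p [0.5821 0.0223 0.0311] F [-0.1 -0.2 -0.2] op 0.104 ff 30.0
R [[0.972, 0.235, 0.0], [0.235, -0.972, 0.0], [0.0, -0.0, -1.0]] q [-0.09  0.93 -0.05  1.83  0.11  0.39 -1.55]
 mask 0.91 2499 249 306 209 287 277.7 240.1
scene 0.29 [0.5727, 0.4909, 0.0023]
```

View pics/w3.png

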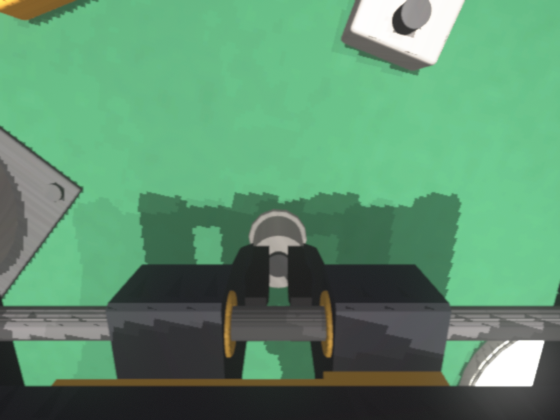

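```bash
python3 - <<'E'
from h import *
s=st(); print('tips',r.tips_ahead)
c=cams.camera_params('wrist'); print(c['eye'])
p=s['tool_pos']
y=R.from_quat(s['eef_rot']).as_matrix()[:,1]
for k in (0,.019): print('tcp+',k,proj('wrist',[p+[0,0,-k]+y*w for w in(-.014,-.006,0,.006,.014)]).round().tolist())
for z in (0,.005,.036,.04):
    for rr in (.006,.014,.017): print(z,rr,proj('wrist',[[.581+dx*rr,.022+dy*rr,z] for dx,dy in((.235,-.972),(-.235,.972),(.972,.235),(-.972,-.235))]).round().tolist())
im=cv2.imread('pics/w3.png')[190:320,200:360]; cv2.imwrite('pics/w3c.png',cv2.resize(im,None,fx=4.5,fy=4.5,interpolation=cv2.INTER_CUBIC))
E
```

```text
t 8.75 p [0.582  0.0223 0.0311] F [-0.1  0.3 -0.2] op 0.101 ff 30.0
R [[0.972, 0.235, -0.0], [0.235, -0.972, 0.0], [-0.0, -0.0, -1.0]] q [-0.09  0.93 -0.05  1.83  0.11  0.39 -1.55]
tips 0.019
[0.65174233 0.03977816 0.18468244]
tcp+ 0 [[252.0, 255.0], [268.0, 255.0], [279.0, 255.0], [291.0, 255.0], [307.0, 255.0]]
tcp+ 0.019 [[255.0, 241.0], [269.0, 241.0], [279.0, 241.0], [290.0, 241.0], [304.0, 241.0]]
0 0.006 [[289.0, 235.0], [269.0, 235.0], [279.0, 225.0], [279.0, 244.0]]
0 0.014 [[303.0, 235.0], [256.0, 235.0], [279.0, 212.0], [279.0, 256.0]]
0 0.017 [[308.0, 235.0], [251.0, 235.0], [279.0, 208.0], [279.0, 260.0]]
0.005 0.006 [[290.0, 238.0], [269.0, 238.0], [279.0, 228.0], [279.0, 247.0]]
0.005 0.014 [[303.0, 238.0], [255.0, 238.0], [279.0, 215.0], [279.0, 260.0]]
0.005 0.017 [[308.0, 238.0], [250.0, 238.0], [279.0, 210.0], [279.0, 264.0]]
0.036 0.006 [[292.0, 261.0], [267.0, 261.0], [280.0, 250.0], [279.0, 272.0]]
0.036 0.014 [[308.0, 261.0], [251.0, 261.0], [280.0, 235.0], [279.0, 286.0]]
0.036 0.017 [[314.0, 261.0], [245.0, 261.0], [280.0, 229.0], [279.0, 292.0]]
0.04 0.006 [[292.0, 265.0], [267.0, 265.0], [280.0, 254.0], [280.0, 276.0]]
0.04 0.014 [[308.0, 265.0], [251.0, 265.0], [280.0, 238.0], [280.0, 291.0]]
0.04 0.017 [[315.0, 265.0], [244.0, 265.0], [280.0, 232.0], [280.0, 296.0]]
```

View pics/w3c.png

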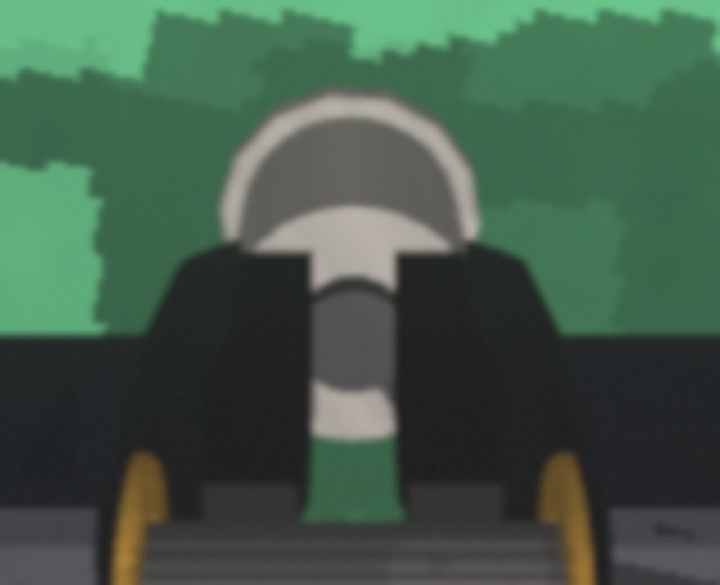

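The crop shows the fingers above the body top, gripping only the stub at (278,264). The tips therefore stand higher than the stated TCP offset suggests. Checking by lifting whether the stub grip holds.

{"fn": "jog_arm", "kwargs": {"turn": [[0,0,0],[0,0,0],[0,0,0],[0,0,0],[0,0,0],[0,0,0],[0,0,0]], "translation": [[0,0,-0.005],[0,0,-0.02],[0,0,-0.05],[0,0,-0.08],[0,0,-0.1],[0,0,-0.1],[0,0,-0.1]], "grip": [1,1,1,1,1,1,1], "force": 40}}

```text
clock: 9.62
tool_pos: [0.5815, 0.022, 0.1308]
eef_rot: [0.993, 0.118, -0.0, 0.0]
contact_force: [-0.4, 0.2, -2.0]
opening: 0.089
finger_force: 40.0
```

```bash
python3 look.py w4.png lock_cylinder canister; python3 - <<'E'
from h import *
im=snap('scene','s4.png')
p=r.get_state()['tool_pos']; u,v=proj('scene',p)[0].round().astype(int); print(u,v, proj('scene',[p+[0,0,.006],p-[0,0,.019]]))
x0,y0=u-50,v-50
big=cv2.resize(cv2.cvtColor(im,4)[y0:y0+100,x0:x0+100],None,fx=4,fy=4,interpolation=cv2.INTER_CUBIC)
w=cv2.imread('pics/w4.png')[150:350,180:380]; w=cv2.resize(w,(400,400))
cv2.imwrite('pics/c4.png',np.hstack([big,w]))
E
```

```text
t 9.62 p [0.5815 0.022  0.1308] F [-0.4  0.2 -2. ] op 0.089 ff 40.0
R [[0.972, 0.235, -0.001], [0.235, -0.972, -0.0], [-0.001, 0.0, -1.0]] q [-0.08  0.77 -0.07  1.79  0.09  0.59 -1.54]
lock_cylinder 0.66 [0.5811 0.0244 0.0991] [275. 232.] tool [ 0.0002 -0.0025  0.0317]
 mask 0.7 2405 249 306 209 286 277.9 239.1
canister 0.86 [ 0.558   0.2248 -0.0023] [ 47. 164.] tool [ 0.0248 -0.2027  0.1331]
 mask 0.6 19119 0 146 53 263 54.9 165.1
314 196 [[313.62273243 194.59278465]
 [313.17653203 200.23709536]]
```

View pics/c4.png

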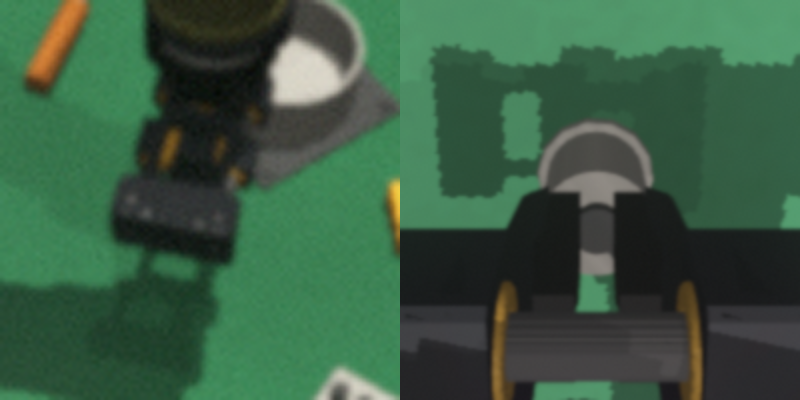

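The lock cylinder is firmly held by its stub: the wrist half shows the disc below the fingers, and the wrist force reads −2 N. Its underside is about 31 mm below the TCP. Placing it now.

{"fn": "jog_arm", "kwargs": {"turn": [[0,0,0],[0,0,0],[0,0,0],[0,0,0],[0,0,0],[0,0,0],[0,0,0],[0,0,0],[0,0,0],[0,0,0],[0,0,0],[0,0,0],[0,0,0],[0,0,0],[0,0,0]], "translation": [[0.002,-0.02,0],[0.007,-0.06,0],[0.012,-0.1,0],[0.017,-0.14,0],[0.022,-0.18,0],[0.025,-0.198,0],[0.025,-0.203,0],[0.025,-0.203,0],[0.025,-0.203,0.02],[0.025,-0.203,0.045],[0.025,-0.203,0.07],[0.025,-0.203,0.085],[0.025,-0.203,0.09],[0.025,-0.203,0.091],[0.025,-0.203,0.092]], "grip": [1,1,1,1,1,1,1,1,1,1,1,1,1,1,1]}}

```text
clock: 11.8
tool_pos: [0.5594, 0.2255, 0.0398]
eef_rot: [0.993, 0.118, 0.001, -0.0]
contact_force: [0.5, -0.3, -1.7]
opening: 0.091
finger_force: 40.0
```

{"fn": "jog_arm", "kwargs": {"turn": [[0,0,0],[0,0,0],[0,0,0],[0,0,0],[0,0,0],[0,0,0],[0,0,0],[0,0,0],[0,0,0],[0,0,0],[0,0,0],[0,0,0],[0,0,0],[0,0,0],[0,0,0],[0,0,0],[0,0,0]], "translation": [[0,0,0.001],[0,0,0.002],[0,0,0.002],[0,0,0.002],[0,0,0.002],[0,0,0.002],[0,0,0.002],[0,0,-0.01],[0,0,-0.04],[0,0,-0.08],[-0.02,0,-0.12],[-0.05,0,-0.15],[-0.08,0,-0.17],[-0.1,0,-0.18],[-0.1,0,-0.18],[-0.1,0,-0.18],[-0.1,0,-0.18]], "grip": [1,1,0.5,0.5,0.5,0.5,0.5,0.5,0.5,0.4,0.4,0.4,0.4,0.4,0.4,0.4,0.4]}}

```text
clock: 13.92
tool_pos: [0.4623, 0.202, 0.2186]
eef_rot: [0.993, 0.118, 0.0, 0.0]
contact_force: [-0.8, -0.9, -0.3]
opening: 0.598
finger_force: 0.0
```

```bash
python3 look.py w5.png lock_cylinder canister; python3 - <<'E'
from h import *
# rim fit: inner bright/edge; optimise gradient along projected rim circles in wrist picture
im=cv2.GaussianBlur(cv2.imread('pics/w5.png',0),(3,3),0).astype(float)
g=np.hypot(cv2.Sobel(im,cv2.CV_64F,1,0),cv2.Sobel(im,cv2.CV_64F,0,1))
a=np.linspace(0,2*np.pi,180); B=[]
for x in np.arange(.546,.572,.0005):
    for y in np.arange(.213,.239,.0005):
        sc=0
        for rr in (.05,.054):
            p=proj('wrist',np.c_[x+rr*np.cos(a),y+rr*np.sin(a),0*a+.056])
            sc+=cv2.remap(g.astype(np.float32),p[:,:1].astype(np.float32),p[:,1:].astype(np.float32),1).mean()
        B.append((sc,x,y))
B=np.array(sorted(B)); print(B[-6:].round(4).tolist())
x,y=B[-1,1:]; v=cv2.imread('pics/w5.png')
for rr in(.05,.054):
    cv2.polylines(v,[proj('wrist',np.c_[x+rr*np.cos(a),y+rr*np.sin(a),0*a+.056]).round().astype(np.int32)],True,(0,0,255),1)
cv2.imwrite('pics/w5o.png',v)
E
```

```text
t 13.93 p [0.4623 0.202  0.2186] F [-0.8 -0.9 -0.3] op 0.598 ff 0.0
R [[0.972, 0.234, 0.0], [0.234, -0.972, -0.0], [0.0, 0.0, -1.0]] q [-0.49  0.55 -0.02  1.94  0.02  0.65 -1.86]
lock_cylinder 0.8 [0.5572 0.2255 0.0042] [278.  82.] tool [ 0.0978 -0.0006  0.2144]
 mask 0.69 911 262 294 63 98 278.2 80.8
canister 0.74 [ 0.5566  0.2259 -0.0013] [278.  83.] tool [ 0.0973 -0.0011  0.2199]
canister 0.67 [0.5562 0.2241 0.053 ] [279.  79.] tool [0.0965 0.0005 0.1656]
 mask 0.72 15137 193 365 0 169 278.3 80.2Traceback (most recent call last):
  File "<stdin>", line 10, in <module>
  File "h.py", line 11, in proj
    c=cams.camera_params(n); p=R.from_quat(c['orientation']).inv().apply(np.atleast_2d(P)-c['eye'])
ValueError: time passes only in moves, steps and waits
```

```bash
sed -i "s/cams.camera_params(n)/cp(n)/; s/c=cams.camera_params(n); p=/c=cp(n); p=/" h.py; cat >> h.py <<'E'
_c={}
def cp(n):
    if n not in _c: _c[n]=cams.camera_params(n)
    return _c[n]
def circfit(f,n,c,rings,out,box=.012,step=.0005):
    "best (x,y): image gradient along projected level circles rings=[(radius,z),...]"
    im=cv2.GaussianBlur(cv2.imread('pics/'+f,0),(3,3),0)
    g=np.hypot(cv2.Sobel(im,cv2.CV_32F,1,0),cv2.Sobel(im,cv2.CV_32F,0,1)); g=np.minimum(g,150).astype(np.float32)
    a=np.linspace(0,2*np.pi,180); B=[]
    def ring(x,y,rr,z): return proj(n,np.c_[x+rr*np.cos(a),y+rr*np.sin(a),0*a+z]).astype(np.float32)
    for x in np.arange(c[0]-box,c[0]+box,step):
        for y in np.arange(c[1]-box,c[1]+box,step):
            B.append((sum(cv2.remap(g,*np.split(ring(x,y,*q)[:,None],2,2),1).mean() for q in rings),x,y))
    B=np.array(sorted(B)); print(n,B[-5:].round(4).tolist(),'median',np.median(B[:,0]).round(1))
    v=cv2.imread('pics/'+f)
    for q in rings: cv2.polylines(v,[ring(*B[-1,1:],*q).round().astype(np.int32)],True,(0,0,255),1)
    cv2.imwrite('pics/'+out,v); return B[-1,1:]
E
python3 - <<'E'
from h import *
circfit('w5.png','wrist',(.558,.2255),[(.05,.056),(.054,.056)],'w5o.png')
circfit('top0.png','top',(.558,.2255),[(.05,.056),(.054,.056)],'x.png')
circfit('scene0.png','scene',(.558,.2255),[(.05,.056),(.054,.056)],'x.png')
E
```

```text
wrist [[298.1228, 0.556, 0.2255], [298.894, 0.5555, 0.226], [299.2796, 0.5555, 0.225], [299.5081, 0.555, 0.2255], [299.972, 0.5555, 0.2255]] median 121.7
top [[270.2458, 0.558, 0.2265], [270.3888, 0.558, 0.226], [270.5321, 0.557, 0.226], [270.7716, 0.5575, 0.2265], [271.2149, 0.5575, 0.226]] median 194.4
scene [[263.8841, 0.5585, 0.216], [264.1317, 0.56, 0.2165], [264.2111, 0.559, 0.216], [264.2233, 0.5595, 0.2165], [264.253, 0.5595, 0.216]] median 179.5
```

View pics/w5o.png

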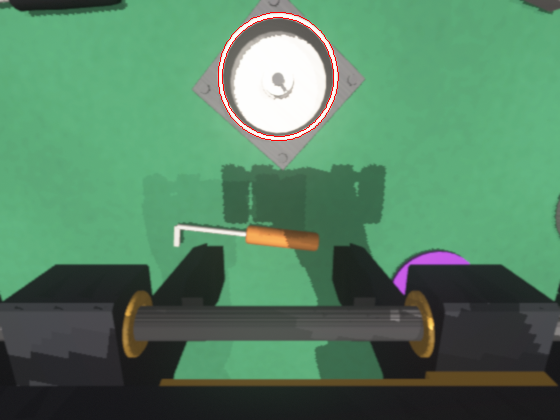

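The wrist view shows the lock cylinder standing upright in the canister at (278,80), and the fitted rim circles match. I'll look at the nested lids from the same relative pose, so that the camera bias cancels.

{"fn": "jog_arm", "kwargs": {"turn": [[0,0,0],[0,0,0],[0,0,0],[0,0,0],[0,0,0],[0,0,0],[0,0,0],[0,0,0],[0,0,0],[0,0,0],[0,0,0],[0,0,0],[0,0,0]], "translation": [[-0.008,0.02,0],[-0.02,0.06,0],[-0.035,0.1,0],[-0.049,0.14,0],[-0.063,0.18,0],[-0.077,0.22,0],[-0.091,0.26,0],[-0.105,0.3,0],[-0.119,0.34,0],[-0.13,0.37,0],[-0.135,0.385,0],[-0.136,0.388,0],[-0.136,0.388,0]], "grip": [0.4,0.4,0.4,0.4,0.4,0.4,0.4,0.4,0.4,0.4,0.4,0.4,0.4]}}

```text
clock: 15.8
tool_pos: [0.4207, -0.206, 0.2191]
eef_rot: [0.993, 0.119, 0.0, -0.0]
contact_force: [-0.2, 0.1, -0.1]
opening: 0.599
finger_force: 0.0
```

```bash
python3 look.py w6.png inner_lid outer_cap; python3 - <<'E'
from h import *
st()
c=(.518,-.184)
circfit('w6.png','wrist',c,[(.025,.039),(.017,.039)],'a.png')
circfit('w6.png','wrist',c,[(.063,.015)],'b.png')
circfit('w6.png','wrist',c,[(.01,.067)],'c.png')
E
```

```text
t 15.8 p [ 0.4207 -0.206   0.2191] F [-0.2  0.1 -0.1] op 0.599 ff 0.0
R [[0.972, 0.236, 0.0], [0.236, -0.972, 0.001], [0.0, -0.001, -1.0]] q [ 0.43  0.51 -0.1   2.04  0.09  0.6  -1.07]
inner_lid 0.94 [ 0.4372 -0.3724 -0.0011] [420. 193.] tool [-0.0233  0.1658  0.22  ]
inner_lid 0.9 [ 0.5191 -0.1841 -0.0028] [281.  80.] tool [0.1007 0.0022 0.2219]
inner_lid 0.8 [ 3.655e-01 -2.170e-02  2.000e-04] [113. 182.] tool [-0.0101 -0.1919  0.219 ]
 mask 0.94 5901 215 305 199 283 260.4 240.9
outer_cap 0.6 [ 0.5159 -0.1833  0.0034] [280.  83.] tool [0.0978 0.0006 0.2157]
outer_cap 0.55 [ 0.5223 -0.1829 -0.001 ] [281.  77.] tool [0.1041 0.0017 0.2201]
 mask 0.98 11512 221 342 14 142 281.2 77.4
t 16.05 p [ 0.4206 -0.2063  0.2192] F [-0.   0.2  0.3] op 0.599 ff 0.0
R [[0.972, 0.236, 0.0], [0.236, -0.972, 0.0], [0.0, -0.0, -1.0]] q [ 0.43  0.51 -0.1   2.04  0.09  0.6  -1.07]
wrist [[168.7811, 0.5175, -0.1855], [169.1408, 0.518, -0.1845], [170.256, 0.5175, -0.184], [170.3555, 0.518, -0.1855], [170.5512, 0.518, -0.185]] median 90.7
wrist [[149.5673, 0.5165, -0.1855], [149.808, 0.517, -0.1845], [149.9242, 0.517, -0.185], [149.9736, 0.5165, -0.1845], [149.9831, 0.5165, -0.185]] median 23.2
wrist [[129.028, 0.5155, -0.1855], [129.1324, 0.516, -0.1855], [130.3307, 0.5155, -0.1845], [131.2001, 0.516, -0.185], [132.0342, 0.5155, -0.185]] median 52.6
```

{"fn": "jog_arm", "kwargs": {"turn": [[0,0,0],[0,0,0],[0,0,0],[0,0,0],[0,0,0],[0,0,0],[0,0,0],[0,0,0],[0,0,0],[0,0,0],[0,0,0],[0,0,0]], "translation": [[0.03,0.001,0.02],[0.07,0.002,0.04],[0.093,0.002,0.07],[0.098,0.002,0.1],[0.098,0.002,0.13],[0.098,0.002,0.145],[0.098,0.002,0.152],[0.098,0.002,0.156],[0.098,0.002,0.16],[0.098,0.002,0.164],[0.098,0.002,0.164],[0.098,0.002,0.164]], "grip": [0.55,0.55,0.55,0.55,0.55,0.55,0.55,0.55,0.55,0.55,0.55,0.55]}}

```text
clock: 17.55
tool_pos: [0.5162, -0.1862, 0.0553]
eef_rot: [0.993, 0.118, 0.0, 0.0]
contact_force: [0.0, 0.9, -0.4]
opening: 0.455
finger_force: 0.0
```

```bash
python3 - <<'E'
from h import *
s=st(); im=snap('wrist','w7.png'); p=s['tool_pos']
print(proj('wrist',[p,p-[0,0,.019],[.516,-.185,.067],[.516,-.185,.039]]).round())
E
```

```text
t 17.55 p [ 0.5162 -0.1862  0.0553] F [ 0.   0.9 -0.4] op 0.455 ff 0.0
R [[0.972, 0.235, 0.0], [0.235, -0.972, -0.0], [0.0, 0.0, -1.0]] q [ 0.29  0.86 -0.05  1.93  0.12  0.35 -1.18]
[[279. 255.]
 [279. 241.]
 [277. 266.]
 [277. 243.]]
```

View pics/w7.png

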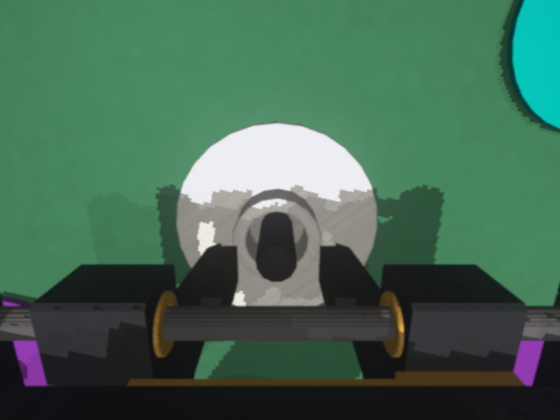

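No contact at TCP 0.055, so the tips do stand above the collar, with the knob at (277,265) centred between them. Going down a further 15 mm and closing.

{"fn": "jog_arm", "kwargs": {"turn": [[0,0,0],[0,0,0],[0,0,0],[0,0,0],[0,0,0],[0,0,0],[0,0,0],[0,0,0],[0,0,0],[0,0,0],[0,0,0],[0,0,0],[0,0,0],[0,0,0]], "translation": [[0,-0.001,0.002],[0,-0.001,0.005],[0,-0.001,0.008],[0,-0.001,0.011],[0,-0.001,0.013],[0,-0.001,0.015],[0,-0.001,0.015],[0,-0.001,0.015],[0,-0.001,0.015],[0,-0.001,0.015],[0,-0.001,0.015],[0,-0.001,0.015],[0,-0.001,0.015],[0,-0.001,0.015]], "grip": [0.55,0.55,0.55,0.55,0.55,0.55,0.55,1,1,1,1,1,1,1], "force": 55}}

```text
clock: 19.35
tool_pos: [0.5159, -0.1853, 0.0402]
eef_rot: [0.993, 0.118, 0.0, 0.0]
contact_force: [-0.3, -0.4, 1.1]
opening: 0.212
finger_force: 55.0
```

{"fn": "jog_arm", "kwargs": {"turn": [[0,0,0],[0,0,0],[0,0,0],[0,0,0],[0,0,0],[0,0,0],[0,0,0],[0,0,0],[0,0,0],[0,0,0],[0,0,0],[0,0,0],[0,0,0],[0,0,0],[0,0,0],[0,0,0],[0,0,0],[0,0,0],[0,0,0],[0,0,0]], "translation": [[0,0,-0.003],[0,0,-0.012],[0,0,-0.03],[0,0,-0.05],[0,0,-0.07],[0,0,-0.08],[0,0,-0.08],[0.003,-0.01,-0.08],[0.01,-0.03,-0.08],[0.021,-0.06,-0.08],[0.035,-0.1,-0.08],[0.051,-0.148,-0.08],[0.068,-0.196,-0.08],[0.085,-0.244,-0.08],[0.101,-0.292,-0.08],[0.116,-0.335,-0.08],[0.127,-0.366,-0.08],[0.133,-0.384,-0.08],[0.135,-0.39,-0.08],[0.135,-0.39,-0.08]], "grip": [1,1,1,1,1,1,1,1,1,1,1,1,1,1,1,1,1,1,1,1]}}

```text
clock: 21.85
tool_pos: [0.5554, 0.2243, 0.1198]
eef_rot: [0.993, 0.118, -0.0, 0.001]
contact_force: [-0.2, -0.4, -4.2]
opening: 0.214
finger_force: 55.0
```

```bash
python3 - <<'E'
from h import *
s=st(); im=snap('wrist','w8.png'); p=s['tool_pos']
print(proj('wrist',[p]).round())
c=p[:2]
circfit('w8.png','wrist',c,[(.063,p[2]-.025)],'b.png')
circfit('w8.png','wrist',(.5555,.2255),[(.054,.056)],'c.png')
print([ (d['p'],np.round(d['position'],4)) for d in models.place_of('wrist','inner_lid')[:2]+models.place_of('wrist','outer_cap')[:2]])
E
```

```text
t 21.85 p [0.5554 0.2243 0.1198] F [-0.2 -0.4 -4.2] op 0.214 ff 55.0
R [[0.972, 0.234, -0.001], [0.234, -0.972, -0.002], [-0.001, 0.001, -1.0]] q [-0.49  0.8   0.05  1.75 -0.06  0.59 -1.74]
[[278. 255.]]
wrist [[81.6875, 0.5564, 0.2248], [82.0201, 0.5554, 0.2243], [82.1332, 0.5564, 0.2243], [82.7653, 0.5559, 0.2248], [83.4677, 0.5559, 0.2243]] median 19.1
wrist [[38.3403, 0.5645, 0.222], [38.5976, 0.5625, 0.23], [38.7368, 0.5645, 0.2205], [38.9682, 0.5645, 0.221], [39.0352, 0.5645, 0.2215]] median 18.6
[(0.97, array([0.5586, 0.225 , 0.0773])), (0.78, array([0.5601, 0.2274, 0.0823]))]
```

View pics/w8.png

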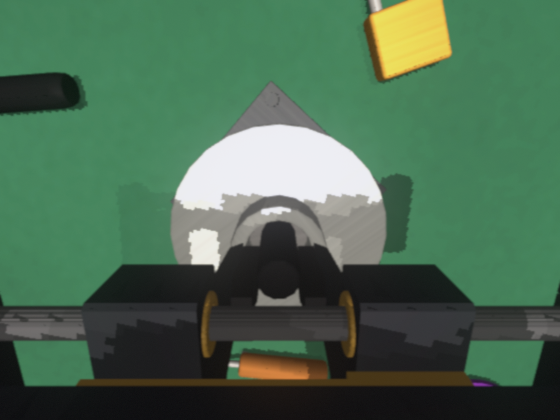

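Both lids hang level together from the knob at (278,270), and the wrist force of −4.2 N matches their combined weight. Lowering to just above the rim.

{"fn": "jog_arm", "kwargs": {"turn": [[0,0,0],[0,0,0],[0,0,0],[0,0,0],[0,0,0],[0,0,0]], "translation": [[0,0,0.008],[0,0,0.016],[0,0,0.02],[0,0,0.02],[0,0,0.02],[0,0,0.02]], "grip": [1,1,1,1,1,1]}}

```text
clock: 22.75
tool_pos: [0.5558, 0.2257, 0.1003]
eef_rot: [0.993, 0.118, 0.0, -0.0]
contact_force: [-0.2, -0.1, -3.7]
opening: 0.21
finger_force: 55.0
```

```bash
python3 - <<'E'
from h import *
for _ in range(4):
    s=st(); cams.snapshot('top')
print([ (d['p'],np.round(d['position'],4)) for d in models.place_of('top','outer_cap')[:2]])
E
```

```text
t 22.75 p [0.5558 0.2257 0.1003] F [-0.2 -0.1 -3.7] op 0.21 ff 55.0
R [[0.972, 0.235, 0.001], [0.235, -0.972, 0.0], [0.001, -0.0, -1.0]] q [-0.49  0.83  0.04  1.76 -0.06  0.55 -1.74]
t 22.8 p [0.5557 0.2257 0.1003] F [ 0.3 -0.1 -4.5] op 0.211 ff 55.0
R [[0.972, 0.235, 0.0], [0.235, -0.972, 0.0], [0.0, 0.0, -1.0]] q [-0.49  0.83  0.04  1.76 -0.06  0.55 -1.74]
t 22.85 p [0.5557 0.2257 0.1003] F [-0.1  0.  -3.2] op 0.212 ff 55.0
R [[0.972, 0.235, 0.0], [0.235, -0.972, 0.0], [0.0, 0.0, -1.0]] q [-0.49  0.83  0.04  1.76 -0.06  0.55 -1.74]
t 22.9 p [0.5557 0.2257 0.1003] F [-0.7 -0.7 -3.5] op 0.213 ff 55.0
R [[0.972, 0.235, 0.0], [0.235, -0.972, 0.0], [0.0, 0.0, -1.0]] q [-0.49  0.83  0.04  1.76 -0.06  0.55 -1.74]
[(0.73, array([0.5557, 0.227 , 0.0596])), (0.42, array([ 0.6064, -0.4555,  0.0007]))]
```

Well aligned at (0.5557, 0.2257). Slow descent, to the seat at about TCP 0.090.

{"fn": "jog_arm", "kwargs": {"turn": [[0,0,0],[0,0,0],[0,0,0],[0,0,0],[0,0,0],[0,0,0],[0,0,0]], "translation": [[0,0,0.002],[0,0,0.004],[0,0,0.005],[0,0,0.006],[0,0,0.007],[0,0,0.007],[0,0,0.007]], "grip": [1,1,1,1,1,1,1]}}

```text
clock: 23.88
tool_pos: [0.5556, 0.2256, 0.0931]
eef_rot: [0.993, 0.118, 0.0, 0.0]
contact_force: [1.6, 0.5, -3.0]
opening: 0.21
finger_force: 55.0
```

{"fn": "jog_arm", "kwargs": {"turn": [[0,0,0],[0,0,0],[0,0,0],[0,0,0],[0,0,0],[0,0,0]], "translation": [[0,0,0.001],[0,0,0.002],[0,0,0.003],[0,0,0.003],[0,0,0.003],[0,0,0.003]], "grip": [1,1,1,1,1,1]}}

```text
clock: 24.62
tool_pos: [0.5555, 0.2256, 0.0903]
eef_rot: [0.993, 0.118, 0.0, 0.0]
contact_force: [-1.0, 0.1, -0.3]
opening: 0.207
finger_force: 55.0
```

{"fn": "jog_arm", "kwargs": {"turn": [[0,0,0],[0,0,0],[0,0,0]], "translation": [[0,0,0.0005],[0,0,0.001],[0,0,0.001]], "grip": [1,1,1]}}

```text
clock: 25.0
tool_pos: [0.5556, 0.2256, 0.0902]
eef_rot: [0.993, 0.118, 0.0, -0.0]
contact_force: [-2.6, -0.9, 8.3]
opening: 0.208
finger_force: 55.0
```

```bash
python3 -c "
from h import *
for i in range(3): s=st(); cams.snapshot('top')"
```

```text
t 25.0 p [0.5556 0.2256 0.0902] F [-2.6 -0.9  8.3] op 0.208 ff 55.0
R [[0.972, 0.235, 0.0], [0.235, -0.972, 0.0], [0.0, -0.0, -1.0]] q [-0.49  0.85  0.04  1.76 -0.06  0.53 -1.74]
t 25.05 p [0.5556 0.2256 0.0902] F [-2.6 -0.8  7.7] op 0.21 ff 55.0
R [[0.972, 0.235, 0.0], [0.235, -0.972, 0.0], [0.0, -0.0, -1.0]] q [-0.49  0.85  0.04  1.76 -0.06  0.53 -1.74]
t 25.1 p [0.5556 0.2256 0.0902] F [-4.  -0.1  8.9] op 0.209 ff 55.0
R [[0.972, 0.235, 0.0], [0.235, -0.972, 0.0], [0.0, -0.0, -1.0]] q [-0.49  0.85  0.04  1.76 -0.06  0.53 -1.74]
```

The lid is seated: contact is firm at TCP 0.0902, which is the expected height. Releasing the knob with the fingers fully open, then descending around the collar.

{"fn": "jog_arm", "kwargs": {"turn": [[0,0,0],[0,0,0],[0,0,0],[0,0,0],[0,0,0],[0,0,0],[0,0,0],[0,0,0],[0,0,0],[0,0,0],[0,0,0],[0,0,0]], "translation": [[0,0,-0.001],[0,0,-0.001],[0,0,-0.001],[0,0,-0.001],[0,0,-0.001],[0,0,-0.001],[0,0,-0.001],[0,0,-0.001],[0,0,-0.001],[0,0,-0.001],[0,0,-0.001],[0,0,-0.001]], "grip": [1,0.5,0,0,0,0,0,0,0,0,0,0]}}

```text
clock: 26.65
tool_pos: [0.5556, 0.2256, 0.0901]
eef_rot: [0.993, 0.118, 0.0, 0.0]
contact_force: [0.3, 0.2, -0.4]
opening: 1.0
finger_force: 0.0
```

```bash
python3 - <<'E'
from h import *
s=st(); snap('wrist','w9.png'); p=s['tool_pos']
circfit('w9.png','wrist',p[:2],[(.063,.065)],'b.png')
circfit('w9.png','wrist',p[:2],[(.01,.117)],'c.png')
im=cams.snapshot('top')
print([(n,round(d['p'],2),np.round(d['position'],4)) for n in ('inner_lid','outer_cap') for d in models.place_of('wrist',n)[:2]])
E
```

```text
t 26.65 p [0.5556 0.2256 0.0901] F [ 0.3  0.2 -0.4] op 1.0 ff 0.0
R [[0.972, 0.235, 0.0], [0.235, -0.972, -0.0], [0.0, 0.0, -1.0]] q [-0.49  0.85  0.04  1.76 -0.06  0.53 -1.74]
wrist [[88.7024, 0.5566, 0.2261], [89.538, 0.5556, 0.2266], [90.0811, 0.5561, 0.2261], [91.7047, 0.5566, 0.2266], [92.0279, 0.5561, 0.2266]] median 22.0
wrist [[92.3424, 0.5566, 0.2266], [92.4867, 0.5571, 0.2271], [95.819, 0.5576, 0.2271], [97.1426, 0.5571, 0.2266], [97.2212, 0.5576, 0.2266]] median 28.7
[('inner_lid', 0.96, array([0.5598, 0.2299, 0.0467])), ('outer_cap', 0.97, array([0.5572, 0.2287, 0.0559])), ('outer_cap', 0.24, array([0.5597, 0.2271, 0.0445]))]
```

{"fn": "jog_arm", "kwargs": {"turn": [[0,0,0],[0,0,0],[0,0,0],[0,0,0],[0,0,0],[0,0,0],[0,0,0],[0,0,0]], "translation": [[0,0,0.004],[0,0,0.008],[0,0,0.011],[0,0,0.014],[0,0,0.016],[0,0,0.018],[0,0,0.018],[0,0,0.018]], "grip": [0,0,0,0,0,0,0,0]}}

```text
clock: 27.85
tool_pos: [0.5557, 0.2256, 0.0722]
eef_rot: [0.993, 0.118, 0.0, 0.0]
contact_force: [0.2, -0.6, 0.6]
opening: 1.002
finger_force: 0.0
```

{"fn": "jog_arm", "kwargs": {"turn": [[0,0,0],[0,0,0],[0,0,0],[0,0,0],[0,0,0],[0,0,0],[0,0,0],[0,0,0]], "translation": [[0,0,0],[0,0,0],[0,0,0],[0,0,0],[0,0,0],[0,0,0],[0,0,0],[0,0,0]], "grip": [0.3,0.4,0.5,0.6,0.8,1,1,1], "force": 25}}

```text
clock: 28.85
tool_pos: [0.5556, 0.2256, 0.0721]
eef_rot: [0.993, 0.118, 0.0, 0.0]
contact_force: [0.1, 0.1, 0.3]
opening: 0.562
finger_force: 25.0
```

Gripping the collar, with the opening at 0.562, about 50 mm. Test lift first.

{"fn": "jog_arm", "kwargs": {"turn": [[0,0,0],[0,0,0],[0,0,0],[0,0,0],[0,0,0],[0,0,0]], "translation": [[0,0,0],[0,0,0],[0,0,-0.003],[0,0,-0.006],[0,0,-0.008],[0,0,-0.008]], "grip": [1,1,1,1,1,1], "force": 35}}

```text
clock: 29.6
tool_pos: [0.5557, 0.2257, 0.0803]
eef_rot: [0.993, 0.118, 0.0, -0.0]
contact_force: [0.4, -0.1, -0.4]
opening: 0.555
finger_force: 35.0
```

```bash
python3 -c "
from h import *
for i in range(4): s=r.get_state(); print(s['contact_force'].round(1) if hasattr(s['contact_force'],'round') else s['contact_force'],s['opening']); cams.snapshot('top')"
```

```text
[ 0.4 -0.1 -0.4] 0.5548894539083026
[-0.2 -0.2 -1.6] 0.5580148757835431
[ 0.1  0.1 -1.3] 0.5571255696125967
[-0.4  0.6 -2. ] 0.558326416024753
```

Only the cap's weight (about 1.6 N) is carried. Lifting on to +95 mm.

{"fn": "jog_arm", "kwargs": {"turn": [[0,0,0],[0,0,0],[0,0,0],[0,0,0],[0,0,0],[0,0,0],[0,0,0],[0,0,0],[0,0,0],[0,0,0],[0,0,0],[0,0,0]], "translation": [[0,0,-0.005],[0,0,-0.015],[0,0,-0.03],[0,0,-0.045],[0,0,-0.06],[0,0,-0.073],[0,0,-0.082],[0,0,-0.087],[0,0,-0.087],[0,0,-0.087],[0,0,-0.087],[0,0,-0.087]], "grip": [1,1,1,1,1,1,1,1,1,1,1,1]}}

```text
clock: 31.3
tool_pos: [0.5554, 0.2255, 0.1668]
eef_rot: [0.993, 0.118, -0.0, 0.0]
contact_force: [-1.0, 0.2, -1.5]
opening: 0.56
finger_force: 35.0
```

```bash
python3 - <<'E'
from h import *
for n in ('top','scene','wrist'):
    snap(n,'f_'+n+'.png')
    print(n,[(o,round(d['p'],2),np.round(d['position'],3)) for o in ('inner_lid','outer_cap') for d in models.place_of(n,o)[:5] if d['position'][1]>.1])
s=st(); p=s['tool_pos']
# cap height: joint fit of plate-edge circle over z in wrist picture
for z in (.155,.16,.165,.17): print(z); circfit('f_wrist.png','wrist',p[:2],[(.063,z)],'b.png',.006,.001)
E
```

```text
top [('inner_lid', 0.7, array([0.554, 0.227, 0.047])), ('outer_cap', 0.65, array([0.555, 0.228, 0.145]))]
scene [('inner_lid', 0.72, array([0.558, 0.222, 0.05 ])), ('outer_cap', 0.89, array([0.559, 0.225, 0.147]))]
wrist [('outer_cap', 0.92, array([0.559, 0.227, 0.149]))]
t 31.75 p [0.5556 0.2256 0.1671] F [-0.6  0.3 -0.8] op 0.556 ff 35.0
R [[0.972, 0.235, -0.0], [0.235, -0.972, -0.0], [-0.0, 0.0, -1.0]] q [-0.49  0.74  0.05  1.72 -0.06  0.69 -1.74]
0.155
wrist [[65.174, 0.5556, 0.2256], [70.5943, 0.5556, 0.2276], [72.6399, 0.5556, 0.2266], [74.0174, 0.5566, 0.2256], [78.2861, 0.5566, 0.2266]] median 27.1
0.16
wrist [[67.7222, 0.5556, 0.2276], [70.5716, 0.5556, 0.2256], [76.8344, 0.5566, 0.2256], [83.3397, 0.5556, 0.2266], [85.6373, 0.5566, 0.2266]] median 26.8
0.165
wrist [[51.7326, 0.5566, 0.2266], [52.2627, 0.5566, 0.2246], [53.9628, 0.5556, 0.2276], [54.2533, 0.5566, 0.2256], [56.7007, 0.5556, 0.2266]] median 21.9
0.17
wrist [[44.8841, 0.5566, 0.2276], [47.2676, 0.5556, 0.2276], [48.5777, 0.5566, 0.2266], [49.8488, 0.5566, 0.2256], [50.3278, 0.5556, 0.2266]] median 18.6
```

```bash
python3 -c "
from plant import r
print(r.finish_job())"
```

```text
the job is handed in; nothing more can be done
None
```

The job is handed in: the lock cylinder is in the canister, the inner lid is seated, and the gripper is holding the outer cap level about 97 mm above the inner lid; no verdict came back.

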